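# Set out the pizza counter round the jar and the oven control box

### The job

Set the counter out for baking: stand the olive pinch bowl midway between the glass jar and the steel control box, stand the walnut salt cellar squarely behind the jar, on its hinge side straight opposite the latch, with about 3 cm clear between them, and lay the tongs flat in front of the control box, parallel to its front face and centred on it, with about 3 cm clear. Set everything down gently without dropping it; the jar, the toggle switch, the pepper mill, the oil bottle and the tin must stay as they are, and the bowl, cellar and tongs may be put aside for a moment if they are in each other's way.

Things in the scene. Friction and masses are not known exactly. Their poses are not given: they have to be found in the camera images.
- bowl: Olive-green ceramic pinch bowl, to be moved. Round, open top, 64 mm outer diameter at the rim, 60 mm at 10 mm height, foot 44 mm, 38 mm high, wall 5 mm, about 0.15 kg. Origin: centre of its underside, z up. Gripped across its outside at about 25 to 30 mm height.
- cellar: Walnut salt cellar with its flat swivel lid shut (lid does not move in this task), to be moved. Square block 56 x 56 mm, 50 mm high, paler lid with a brass pivot dot near one corner, about 0.2 kg. Origin: centre of its underside; x and y run square to its sides, z up. Any of its four sides may face the jar.
- tongs: Stainless locking tongs, locked shut and rigid, lying flat, to be moved. 200 mm long (plus a small brass pull ring at the tail), 30 mm wide, 22 mm high, about 0.14 kg. Origin: underside, middle of length and width, close to the centre of mass; x along the length to the gripping heads, y across, z up. Either end may point either way when laid down.
- jar: Squat loose glass jar of olives, glass lid, orange seal: 84 mm diameter, 68 mm high, 0.42 kg; stays put. Origin: centre of its underside, z up. Wire latch with a red tab, and a red pad on the lid above it, on its own -x side (sticks out 6 mm), hinge on its +x side. With 30 mm clear, the centre of a squarely facing cellar is 100 mm from the jar's axis along the jar's +x.
- control_box: Small stainless box fixed to the counter, 70 mm deep (x), 110 mm wide (y), 36 mm high. Origin: centre of its underside. Its -x axis points out of its front face, roughly towards the robot: two small black screw heads on that face, a small green lamp on top near the front. With 30 mm clear, the tongs' centre line is 80 mm in front of the box's centre.
- toggle_tip (a point): Glowing green tip of the toggle switch on the middle of the control box's top, about 58 mm above the counter (topmost point 62 mm). The switch tilts to front and back and stays where it is pushed; leave it as it is.
- midpoint (a point): The point on the bare counter (height 0) exactly halfway between the starting centres of the jar and the control box, which are 340 mm apart. Nothing marks it.
- mill: Bystander: pale wooden pepper mill, 54 mm diameter, 130 mm high, loose. Origin: centre of its underside.
- oil: Bystander: green glass oil bottle with cork, 58 mm diameter, 130 mm high, loose. Origin: centre of its underside.
- tin: Bystander: closed steel tin with a red band, 64 mm diameter, 80 mm high, loose. Origin: centre of its underside.

How it is judged:
By the outcome, as a careful person would: the job done as asked, in the order asked, and still so for the second after the job is handed in, with the robot touching nothing.
It also fails if it takes over 72 s, if anything falls off the work surface, if the arm or the gripper's body presses on something with over 40 N, if the wrist force passes 120 N, or if a joint passes its speed limit or range.

### The arm

A 6-joint arm with a two-finger parallel gripper is mounted at the origin on the work surface. World frame = base frame: x ahead of the robot, y to its left, z up, the work surface at z = 0. Lengths are in m, angles in rad, forces in N, time in s.
With the tool pointing down it reaches from about 0.275 to 0.975 m from the base axis. Payload 8.4 kg.
Tool frame: the origin (TCP) lies midway between the tips of the shut fingers; the grasp point (between the pads) lies 19 mm behind it (r.grasp_offset is the distance from the TCP to the grasp point, in m); z points along the fingers, y is the line along which they close (so a half turn about z gives the same grasp; the last joint's range is limited). The gripper opens to 92 mm and grips with 3 to 60 N. Pads are 20 mm wide; open, the fingers measure 128 mm over their backs; the gripper's body (75 mm by 189 mm) begins 69 mm behind the grasp point.
Start: joints at [1.264, 0.353, 1.633, -0, 1.155, -0.002], TCP at [0.188, 0.596, 0.215] pointing down, gripper open.
Joint ranges: [-2.63, 2.63], [-0.92, 2.1], [0.06, 2.66], [-1.3, 4.44], [0, 2.69], [-3.02, 3.02]. Speed limits (rad/s): [2.22, 2.22, 2.79, 3.14, 3.14, 3.14].

### API

Orientations are given as a rotation vector (axis times angle).
In Python, from plant import r, imaging gives the robot as it stands (r), with the cameras (imaging).
- The arm moves only by the shell command python3 shift.py 'ROWS' [FORCE]. ROWS is rows parted by semicolons, their numbers by spaces, 1 to 5 of them, each of 7 numbers: dx, dy, dz in m, then a rotation vector rx, ry, rz in rad, then the finger opening in m; each row is the pose to reach, as a shift and turn from the pose commanded when the command began, along the tool's axes at that moment; what a row does not reach only later rows make up. A row lasts 1/12 s, in which the tool goes at most 0.0417 m and 0.125 rad, less where a joint would pass 70% of its speed; a pose out of reach is approached as far as the arm can. The fingers move at their own pace and stop on an object; FORCE is the grip in N (left out, the last holds). Time passes only in rows, so rows that do not move let the fingers close. It prints the time, the measured TCP pose, the force, the opening and the grip force at its end.
- r.get_obs(): the state, without advancing time (a new reading comes with each control period).
- imaging.snapshot(name): name is "side" or "top"; returns (picture, depth): 400x640x3 uint8, red, green, blue; 400x640 float32, m along the optical axis (not along the pixel's ray), 0 where there is no reading.
- imaging.camera_params(name): a dict with "K" (3x3 intrinsics, pixels), "k1" (the pictures are not rectified: a ray, as slopes to the right and down, at radius r is drawn at 1 + k1 r^2 times it, then the intrinsics apply), "rvec" (rotation vector, rad) and "tvec" (3), from world to camera coordinates, as OpenCV has them. Camera axes: x right, y down, z forward; pixel columns grow to the right and rows downward; lengths in m; the calibration is good to about 2 mm. A picture is of the moment at which its call begins. camera_params takes no time and is no camera call.
- r.sign_off(): hands the job in; it is judged then, once.
The state is a dict: "t": time; "q": joint angles; "joint_velocities": joint speeds; "joint_efforts": joint torques, N m; "tool_pos": TCP position; "ee_rot": TCP orientation; "force": force on the tool from outside, world axes, zero at the start; "torque": the same for the moment, N m; "opening": finger opening in m; "finger_force": force on a finger pad.
Only numpy, scipy, OpenCV 4.12 (cv2) and the standard library are available. Lean on these libraries where they do the work, as an engineer would, in place of code of your own. Each camera call takes 0.05 s, during which the arm holds its last target. There are 200 camera calls.

## Working session

There is one attempt and no reset: what is moved stays moved. The work goes in short steps, Python scripts to look and compute and a shell command to move; the robot and the scene stay as the last step left them, time stands still between calls to the robot, and variables do not carry over. Pictures are saved under pics/ and viewed, at most 10 in all, crops included, and the job is handed in when it is done.

```bash
ls; mkdir -p pics
python3 - <<'E'
from plant import r, imaging
import cv2,numpy as np
for n in ("side","top"):
    p,d=imaging.snapshot(n); cv2.imwrite(f"pics/{n}0.png",p[...,::-1]); np.savez(f"{n}0.npz",p=p,d=d)
    print(n,imaging.camera_params(n))
o=r.get_obs();print(o['t'],o['tool_pos'],o['ee_rot'],o['opening'],r.grasp_offset)
E
```

```text
pics
plant.py
shift.py
side {'K': array([[397.78243318,   0.        , 324.92855084],
       [  0.        , 397.78243318, 206.50387696],
       [  0.        ,   0.        ,   1.        ]]), 'k1': -0.08382170839533978, 'rvec': array([ 2.20168403, -0.41715001,  0.20450941]), 'tvec': array([-0.53689864,  0.19441804,  0.96860577])}
top {'K': array([[365.37650281,   0.        , 320.16181455],
       [  0.        , 365.37650281, 200.86939015],
       [  0.        ,   0.        ,   1.        ]]), 'k1': -0.051821953991029936, 'rvec': array([ 2.14239082, -2.20312266,  0.06396075]), 'tvec': array([0.04957408, 0.59446219, 1.07975163])}
0.1 [0.18743117 0.59576993 0.2139343 ] [-4.76897617e-01 -3.10499763e+00  1.92965363e-03] 0.0921152281021688 0.0187
```

View pics/side0.png

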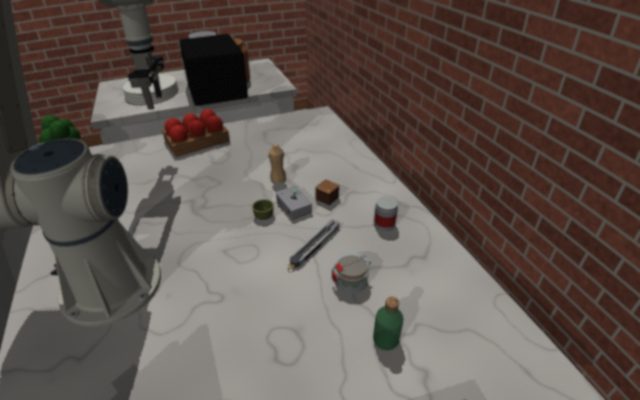

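View pics/top0.png

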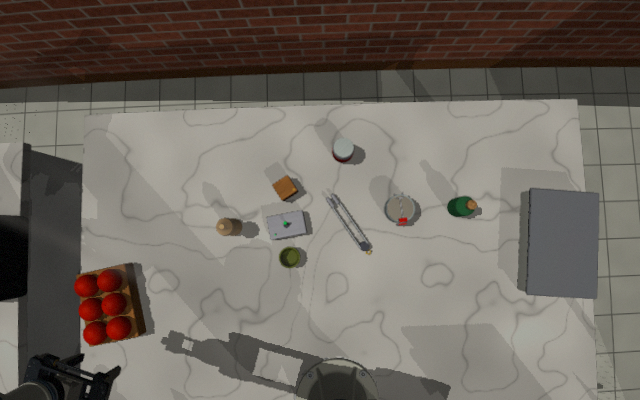

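The side and top views show everything. In the top view: jar (400,210) with red tab (403,221), box (286,224), bowl (290,257), cellar (287,189), tongs (334,195)–(369,252), mill (229,227), oil (462,206), tin (343,150). Next I'll enlarge both.

```bash
cat > h.py <<'E'
import numpy as np,cv2
from scipy.spatial.transform import Rotation as R
from plant import r, imaging
C={n:imaging.camera_params(n) for n in("side","top")}
def ray(n,uv):
    c=C[n];k=c["k1"];K=c["K"]
    s=cv2.undistortPoints(np.array([[uv]],float),K,np.array([k,0,0,0.]))[0,0]
    Rm=R.from_rotvec(c["rvec"]).as_matrix();return -Rm.T@c["tvec"],Rm.T@np.array([s[0],s[1],1])
def onz(n,uv,z):
    o,d=ray(n,uv);return o+d*(z-o[2])/d[2]
def tri(a,b):  # side px, top px
    o1,d1=ray("side",a);o2,d2=ray("top",b)
    A=np.stack([d1,-d2],1);s=np.linalg.lstsq(A,o2-o1,rcond=None)[0]
    p,q=o1+d1*s[0],o2+d2*s[1];return (p+q)/2,np.linalg.norm(p-q)
def proj(n,P):
    c=C[n];return cv2.projectPoints(np.array(P,float).reshape(-1,3),c["rvec"],c["tvec"],c["K"],np.array([c["k1"],0,0,0.]))[0][:,0]
def cloud(n,d):
    v,u=np.mgrid[0:400,0:640];c=C[n]
    s=cv2.undistortPoints(np.stack([u,v],-1).reshape(-1,1,2).astype(float),c["K"],np.array([c["k1"],0,0,0.]))[:,0]
    P=np.c_[s,np.ones(len(s))]*d.reshape(-1,1);Rm=R.from_rotvec(c["rvec"]).as_matrix()
    P=(P-c["tvec"])@Rm;P[d.ravel()==0]=np.nan;return P.reshape(400,640,3)
E
python3 - <<'E'
from h import *
t=np.load("top0.npz");s=np.load("side0.npz")
def crop(p,u,v,w,h,k,f): cv2.imwrite(f,cv2.resize(p[v:v+h,u:u+w,::-1],None,fx=k,fy=k,interpolation=cv2.INTER_CUBIC))
crop(t["p"],262,170,160,100,5,"pics/topc.png")
crop(s["p"],240,165,150,130,4.6,"pics/sidec.png")
P=cloud("top",t["d"])
for n,(u,v) in dict(jar=(400,210),box=(278,220),bowl=(290,257),cellar=(287,186),tongs=(352,223),mill=(229,227),oil=(470,204),tin=(343,148),bare=(330,260)).items(): print(n,P[v,u].round(3))
Q=cloud("side",s["d"])
for n,(u,v) in dict(jar=(353,266),box=(285,198),bowl=(263,214),cellar=(327,187),tongs=(315,244),bare=(240,255)).items(): print(n,Q[v,u].round(3))
E
```

```text
jar [ 0.559 -0.198  0.066]
box [0.541 0.16  0.036]
bowl [0.428 0.13  0.003]
cellar [0.64  0.129 0.051]
tongs [ 0.527 -0.062  0.001]
mill [0.523 0.287 0.113]
oil [ 0.567 -0.377  0.13 ]
tin [ 0.743 -0.038  0.08 ]
bare [ 0.416  0.008 -0.001]
jar [ 0.564 -0.214  0.064]
box [0.502 0.138 0.036]
bowl [0.424 0.1   0.025]
cellar [0.634 0.128 0.048]
tongs [ 0.523 -0.065  0.018]
bare [ 0.328 -0.014 -0.001]
```

View pics/topc.png

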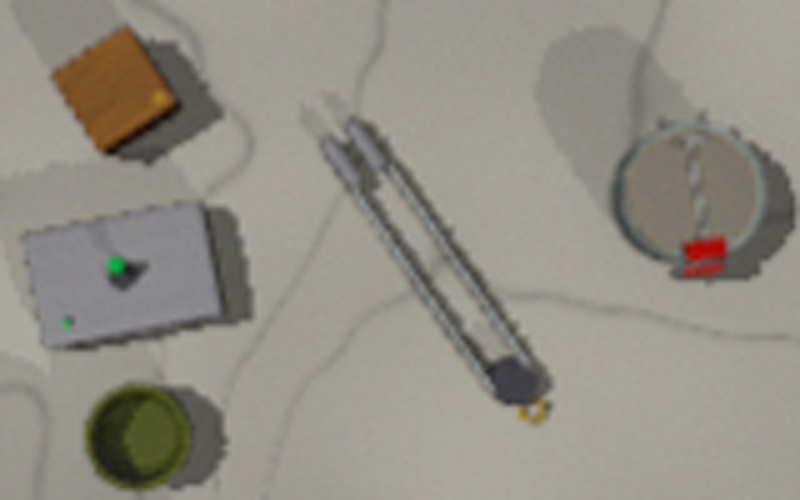

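View pics/sidec.png

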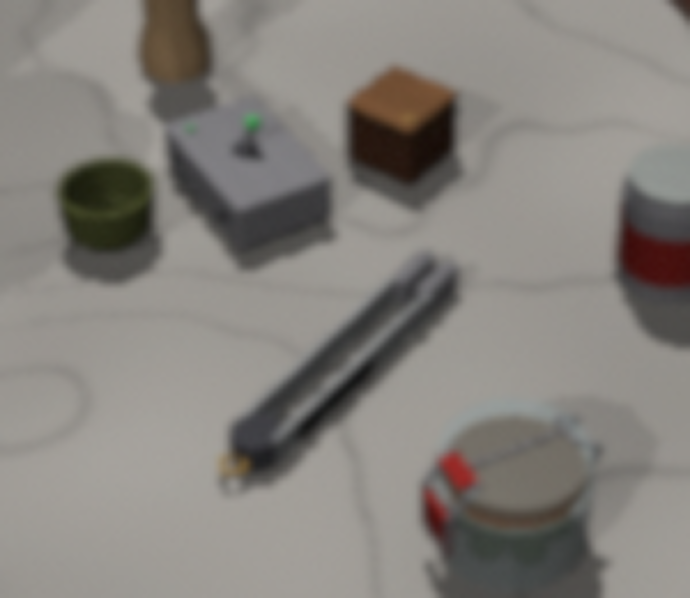

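The top crop shows box top corners at about (25,232), (207,203), (222,318), (48,347), the bowl rim centre at (137,437) and the tongs running from (340,130) to (515,382). It also shows the jar lid at (692,192), red pad (705,249) and hinge (700,120). I'll measure with centroids and fits from both views.

```bash
cat > meas.py <<'E'
from h import *
def clouds():
    out=[]
    for n in("top","side"):
        p,d=imaging.snapshot(n);out.append((n,p,cloud(n,d)))
    return out
def run(cl,regions):
    for n,p,P in cl:
        for name,(x,y,rad,z0,z1) in regions.items():
            m=(np.hypot(P[...,0]-x,P[...,1]-y)<rad)&(P[...,2]>z0)&(P[...,2]<z1)
            q=P[m]
            if len(q)<5: print(n,name,"few",len(q));continue
            rc=cv2.minAreaRect((q[:,:2]*1000).astype(np.float32))
            v=np.linalg.eigh(np.cov(q[:,:2].T))[1][:,1]
            cc,cr=cv2.minEnclosingCircle((q[:,:2]*1000).astype(np.float32))
            print(n,name,len(q),"mean",q.mean(0).round(4),"rect",np.round(rc[0],1),np.round(rc[1],1),round(rc[2],1),"pca",round(np.degrees(np.arctan2(v[1],v[0])),1),"circ",np.round(cc,1),round(cr,1))
E
cat > crop.py <<'E'
from h import *
def U(U,V,u0,v0,k): return ((U+.5)/k-.5+u0,(V+.5)/k-.5+v0)
T=lambda a,b:U(a,b,262,170,5)
S=lambda a,b:U(a,b,240,165,4.6)
E
python3 - <<'E'
from meas import *
from crop import T,S
cl=[]
for n in("top","side"):
    z=np.load(n+"0.npz");cl.append((n,z["p"],cloud(n,z["d"])))
run(cl,dict(jar=(.563,-.205,.055,.06,.075),box=(.526,.13,.09,.032,.040),bowl=(.428,.12,.05,.032,.045),cellar=(.635,.13,.05,.044,.056),tongs=(.525,-.06,.12,.012,.03),tongspiv=(.44,-.11,.03,.015,.03)))
for n,p,P in cl:
    m=(p[...,0]>130)&(p[...,1]<70)&(p[...,2]<70)&(np.hypot(P[...,0]-.55,P[...,1]+.205)<.06)
    for lo,hi in((.062,.08),(.03,.062)):
        k=m&(P[...,2]>lo)&(P[...,2]<hi);v,u=np.nonzero(k);print(n,"red",k.sum(),P[k].mean(0).round(4),u.mean(),v.mean())
print("tri toggle",tri(S(252,122),T(117,266)),"bowl",tri(S(106,188),T(137,437)))
print("box corners",[tri(S(*a),T(*b))for a,b in(((330,183),(207,203)),((232,212),(222,318)))])
print("cellar",[ (tri(S(*a),T(*b))[0].round(4),)for a,b in(((397,68),(125,27)),((348,103),(52,73)),((457,97),(180,100)),((405,128),(105,153)))])
for c in [(25,232),(207,203),(222,318),(48,347)]: print("box z36",onz("top",T(*c),.036).round(4))
for c in [(52,73),(125,27),(180,100),(105,153)]: print("cel z50",onz("top",T(*c),.05).round(4))
for nm,c,z in [("headL",(322,142),.015),("headR",(358,118),.015),("piv",(515,382),.022),("ring",(532,412),.008),("padmid",(705,249),.07),("lidcirc",(692,192),.066),("wireh",(687,140),.068),("wirep",(702,232),.068)]: print(nm,onz("top",T(*c),z).round(4))
for nm,c,z in [("ring",(232,468),.008),("pad",(460,471),.07),("wireh",(570,432),.068)]: print("side",nm,onz("side",S(*c),z).round(4))
E
```

```text
top jar 586 mean [ 0.5661 -0.2009  0.0649] rect [ 566.7 -200.4] [77.8 78.7] 42.7 pca 173.2 circ [ 567.5 -199.8] 41.7
top box 844 mean [0.5255 0.1348 0.0362] rect [524.7 134.8] [174.7 109.7] 9.2 pca 103.9 circ [525.9 130.3] 89.5
top bowl 110 mean [0.4293 0.1304 0.0376] rect [430.8 129.2] [59.7 59.2] 88.1 pca 79.0 circ [431.3 128.6] 31.6
top cellar 352 mean [0.6381 0.1369 0.0502] rect [638.3 137.4] [56.  56.2] 31.0 pca 155.0 circ [638.2 136.2] 37.0
top tongs 337 mean [ 0.5274 -0.0567  0.0207] rect [551.6 -97.9] [212.7 136.3] 32.9 pca -144.0 circ [535.  -69.5] 109.3
top tongspiv 62 mean [ 0.4556 -0.0979  0.021 ] rect [455.1 -99.1] [20.9 29.7] 44.7 pca 127.2 circ [458.2 -95.7] 15.1
side jar 666 mean [ 0.5633 -0.2056  0.0634] rect [ 564.4 -204.3] [81.  78.5] 67.2 pca -170.0 circ [ 563.8 -203. ] 41.8
side box 529 mean [0.5221 0.1299 0.0349] rect [524.6 132.9] [174.3 111. ] 9.2 pca 142.8 circ [526.2 126.3] 88.8
side bowl 103 mean [0.4305 0.1255 0.0359] rect [431.5 126.3] [65.1 58.8] 75.5 pca 77.9 circ [431.  125.9] 33.1
side cellar 203 mean [0.6347 0.1331 0.0486] rect [637.2 137.1] [60.9 57
[... 1047 characters left out ...]
.1939 0.036 ]
box z36 [0.5682 0.0846 0.036 ]
box z36 [0.4996 0.0774 0.036 ]
box z36 [0.4852 0.1814 0.036 ]
cel z50 [0.6472 0.174  0.05  ]
cel z50 [0.6734 0.13   0.05  ]
cel z50 [0.6289 0.0983 0.05  ]
cel z50 [0.5987 0.1434 0.05  ]
headL [0.6045 0.0151 0.015 ]
headR [ 0.6186 -0.0072  0.015 ]
piv [ 0.4565 -0.0963  0.022 ]
ring [ 0.4375 -0.1073  0.008 ]
padmid [ 0.5318 -0.2034  0.07  ]
lidcirc [ 0.565  -0.1982  0.066 ]
wireh [ 0.5951 -0.1962  0.068 ]
wirep [ 0.5416 -0.2025  0.068 ]
side ring [ 0.4384 -0.1096  0.008 ]
side pad [ 0.5306 -0.2111  0.07  ]
side wireh [ 0.5954 -0.2049  0.068 ]<stdin>:10: RuntimeWarning: Mean of empty slice.
  ret = um.true_divide(
  ret = ret.dtype.type(ret / rcount)
```

```bash
cat > go.py <<'E'
# python3 go.py x y z yaw_deg(closing dir): shift in tool axes
import sys;from h import *
o=r.get_obs();x,y,z,w=map(float,sys.argv[1:5])
M=R.from_rotvec(o["ee_rot"]).as_matrix();c,s=np.cos(np.radians(w)),np.sin(np.radians(w))
Y=np.array([c,s,0]);Z=np.array([0,0,-1.]);G=np.stack([np.cross(Y,Z),Y,Z],1)
d=M.T@(np.array([x,y,z])-o["tool_pos"]);rv=R.from_matrix(M.T@G).as_rotvec()
ya=np.degrees(np.arctan2(M[1,1],M[0,1]))
print("t%.2f"%o["t"],"pos",o["tool_pos"].round(4),"yaw%.1f"%ya,"row",d.round(4),rv.round(4),"rows>=%.1f"%max(np.linalg.norm(d)/.0417,np.linalg.norm(rv)/.125),"op%.4f"%o["opening"],"q6 %.2f"%o["q"][5])
E
python3 - <<'E'
from h import *
from scipy.optimize import minimize
cl=[]
for n in("top","side"):
    z=np.load(n+"0.npz");P=cloud(n,z["d"]);
    for nm,c,w,zr,hx,hy in(("box",(.526,.135),7.8,(.030,.040),.050,.062),("cellar",(.637,.137),31,(.042,.056),.045,.045)):
        a=np.radians(w);D=P[...,:2]-c;X=D@[np.cos(a),np.sin(a)];Y=D@[-np.sin(a),np.cos(a)]
        m=(abs(X)<hx)&(abs(Y)<hy)&(P[...,2]>zr[0])&(P[...,2]<zr[1])
        rc=cv2.minAreaRect((P[m][:,:2]*1000).astype(np.float32));print(n,nm,m.sum(),np.round(rc[0],1),np.round(rc[1],1),round(rc[2],2))
    # jar lid circle fit on rim band
    q=P[(np.hypot(P[...,0]-.565,P[...,1]+.202)<.05)&(P[...,2]>.055)][:,:2]
    h=cv2.convexHull((q*1000).astype(np.float32))
    print(n,"jar hull ellipse",cv2.fitEllipse(h))
E
python3 go.py .525 -.052 .10 -57
```

```text
top box 824 [527.9 135.8] [ 69.8 110.4] 9.77
top cellar 354 [638.3 137.4] [56.  56.2] 31.03
top jar hull ellipse ((565.9092407226562, -201.00125122070312), (77.20185089111328, 87.38368225097656), 82.1661148071289)
side box 507 [524.8 132.6] [ 70.8 113.1] 8.81
side cellar 214 [637.2 137.1] [60.9 57.4] 31.98
side jar hull ellipse ((565.0396728515625, -203.75833129882812), (81.09993743896484, 87.41278839111328), 98.31231689453125)
t0.10 pos [0.1874 0.5958 0.2139] yaw72.5 row [-0.5164 -0.5165  0.1146] [-7.0000e-04  1.4000e-03  2.2608e+00] rows>=18.1 op0.0921 q6 -0.00
```

Fused estimates:

| Item | Position (m) | Angle |
|---|---|---|
| Box | (.5265, .1343) | yaw ≈ 8.8° |
| Jar | (.5655, −.202) | axis ≈ 6° |
| Midpoint | (.546, −.034) | – |
| Tongs | (.525, −.052) | 33.3° |

The tongs cover the midpoint, and the bowl stands where the tongs go. I'll put the tongs aside first.

```bash
python3 shift.py '-.129 -.129 .024 0 0 0 .06;-.129 -.129 .024 0 0 0 .06;-.129 -.129 .024 0 0 0 .06;-.129 -.129 .024 0 0 0 .06;-.129 -.129 .024 0 0 0 .06' 15
python3 shift.py '-.129 -.129 .024 0 0 0 .06;-.129 -.129 .024 0 0 0 .06;-.129 -.129 .024 0 0 0 .06;-.129 -.129 .024 0 0 0 .06;-.129 -.129 .024 0 0 0 .06'
python3 shift.py '-.129 -.129 .024 0 0 0 .06;-.129 -.129 .024 0 0 0 .06;-.129 -.129 .024 0 0 0 .06;-.129 -.129 .024 0 0 0 .06;-.129 -.129 .024 0 0 0 .06'
python3 shift.py '-.129 -.129 .023 0 0 0 .06;-.129 -.129 .023 0 0 0 .06;-.129 -.129 .023 0 0 0 .06;-.129 -.129 .023 0 0 0 .06;-.129 -.129 .023 0 0 0 .06'
python3 shift.py '0 0 0 0 0 .6 .06;0 0 0 0 0 .6 .06;0 0 0 0 0 .6 .06;0 0 0 0 0 .6 .06;0 0 0 0 0 .6 .06'
python3 shift.py '0 0 0 0 0 .6 .06;0 0 0 0 0 .6 .06;0 0 0 0 0 .6 .06;0 0 0 0 0 .6 .06;0 0 0 0 0 .6 .06'
python3 shift.py '0 0 0 0 0 .6 .06;0 0 0 0 0 .6 .06;0 0 0 0 0 .6 .06;0 0 0 0 0 .6 .06;0 0 0 0 0 .6 .06'
python3 shift.py '0 0 0 0 0 .46 .06;0 0 0 0 0 .46 .06;0 0 0 0 0 .46 .06;0 0 0 0 0 .46 .06;0 0 0 0 0 .46 .06'
python3 go.py .525 -.052 .005 -56.7
```

```text
t: 0.52
tool_pos: [0.2725, 0.4298, 0.1894]
ee_rot: [-0.478, -3.105, 0.005]
force: [-0.3, 0.0, -0.6]
opening: 0.0611
finger_force: 0.0
t: 0.93
tool_pos: [0.3567, 0.2687, 0.1658]
ee_rot: [-0.479, -3.104, 0.003]
force: [-0.1, 1.4, -0.0]
opening: 0.0599
finger_force: 0.0
t: 1.35
tool_pos: [0.4417, 0.1073, 0.142]
ee_rot: [0.479, 3.105, -0.002]
force: [0.5, 0.6, 0.6]
opening: 0.06
finger_force: 0.0
t: 1.77
tool_pos: [0.5267, -0.0548, 0.119]
ee_rot: [0.479, 3.104, -0.001]
force: [-0.3, 0.5, 0.4]
opening: 0.0601
finger_force: 0.0
t: 2.18
tool_pos: [0.5246, -0.051, 0.1193]
ee_rot: [-1.383, -2.82, 0.0]
force: [-0.2, 1.1, -0.7]
opening: 0.0602
finger_force: 0.0
t: 2.6
tool_pos: [0.5247, -0.0509, 0.1193]
ee_rot: [-2.154, -2.286, 0.001]
force: [0.5, 0.2, -0.2]
opening: 0.0603
finger_force: 0.0
t: 3.02
tool_pos: [0.5247, -0.0508, 0.1193]
ee_rot: [-2.734, -1.548, 0.001]
force: [-0.8, 0.4, 0.2]
opening: 0.0604
finger_force: 0.0
t: 3.43
tool_pos: [0.5247, -0.0508, 0.1194]
ee_rot: [-3.013, -0.888, 0.001]
force: [0.4, -1.2, -0.3]
opening: 0.0602
finger_force: 0.0
t3.43 pos [ 0.5247 -0.0508  0.1194] yaw-57.2 row [-0.0003  0.0012  0.1144] [-0.0003  0.0004 -0.0083] rows>=2.7 op0.0602 q6 0.90
```

```bash
python3 shift.py '0 .001 .035 0 0 -.008 .06;0 .001 .07 0 0 -.008 .06;0 .001 .1 0 0 -.008 .06;0 .001 .114 0 0 -.008 .06;0 .001 .114 0 0 -.008 .06'
python3 shift.py '0 0 0 0 0 0 .02;0 0 0 0 0 0 .02;0 0 0 0 0 0 .02;0 0 0 0 0 0 .02;0 0 0 0 0 0 .02' 15
python3 shift.py '0 0 -.01 0 0 0 .02;0 0 -.02 0 0 0 .02;0 0 -.03 0 0 0 .02;0 0 -.04 0 0 0 .02;0 0 -.05 0 0 0 .02'
python3 go.py .36 -.06 .06 8.8
```

```text
t: 3.85
tool_pos: [0.5229, -0.0515, 0.0024]
ee_rot: [-3.005, -0.91, 0.008]
force: [-0.9, 0.3, 0.7]
opening: 0.0601
finger_force: 0.0
t: 4.27
tool_pos: [0.5261, -0.0517, 0.0067]
ee_rot: [3.008, 0.906, 0.002]
force: [0.2, -0.2, 6.0]
opening: 0.0301
finger_force: 15.0
t: 4.68
tool_pos: [0.5257, -0.0518, 0.0571]
ee_rot: [3.008, 0.906, 0.001]
force: [0.1, -0.4, -2.1]
opening: 0.03
finger_force: 15.0
t4.68 pos [ 0.5257 -0.0518  0.0571] yaw-56.5 row [-0.1427 -0.0846 -0.0031] [ 9.0000e-04 -2.0000e-04 -1.1395e+00] rows>=9.1 op0.0300 q6 0.89
```

```bash
python3 shift.py '-.03 -.018 0 0 0 0 .02;-.06 -.036 0 0 0 0 .02;-.09 -.054 0 0 0 0 .02;-.12 -.072 0 0 0 0 .02;-.143 -.085 0 0 0 0 .02'
python3 shift.py '0 0 0 0 0 -.12 .02;0 0 0 0 0 -.24 .02;0 0 0 0 0 -.36 .02;0 0 0 0 0 -.48 .02;0 0 0 0 0 -.6 .02'
python3 shift.py '0 0 0 0 0 -.12 .02;0 0 0 0 0 -.24 .02;0 0 0 0 0 -.36 .02;0 0 0 0 0 -.48 .02;0 0 0 0 0 -.54 .02'
python3 shift.py '0 0 .015 0 0 0 .02;0 0 .03 0 0 0 .02;0 0 .04 0 0 0 .02;0 0 .045 0 0 0 .02;0 0 .045 0 0 0 .02'
python3 go.py .36 -.06 .0063 8.8
```

```text
t: 5.1
tool_pos: [0.3562, -0.0595, 0.056]
ee_rot: [-3.008, -0.906, 0.002]
force: [-1.2, -0.3, -1.8]
opening: 0.0296
finger_force: 15.0
t: 5.52
tool_pos: [0.3597, -0.0599, 0.0564]
ee_rot: [2.6, 1.761, 0.001]
force: [1.4, -0.0, -1.8]
opening: 0.0299
finger_force: 15.0
t: 5.93
tool_pos: [0.3597, -0.0599, 0.0563]
ee_rot: [2.035, 2.392, 0.001]
force: [-0.1, 0.6, -1.8]
opening: 0.0298
finger_force: 15.0
t: 6.35
tool_pos: [0.359, -0.0597, 0.0103]
ee_rot: [-2.043, -2.385, 0.001]
force: [-0.0, -0.7, -2.0]
opening: 0.0297
finger_force: 15.0
t6.35 pos [ 0.359  -0.0597  0.0103] yaw8.8 row [-0.0004  0.0009  0.004 ] [-0.001  -0.0003  0.0004] rows>=0.1 op0.0297 q6 -0.32
```

```bash
python3 shift.py '0 0 .002 0 0 0 .02;0 0 .004 0 0 0 .02;0 0 .005 0 0 0 .02;0 0 .005 0 0 0 .02;0 0 .005 0 0 0 .02'
python3 shift.py '0 0 0 0 0 0 .06;0 0 0 0 0 0 .06;0 0 0 0 0 0 .06;0 0 -.03 0 0 0 .06;0 0 -.07 0 0 0 .06'
python3 shift.py '0 0 -.03 0 0 0 .09;0 0 -.05 0 0 0 .09;0 0 -.05 0 0 0 .09;0 0 -.05 0 0 0 .09'
python3 go.py .431 .128 .12 70
python3 - <<'E'
from meas import *
cl=clouds(); run(cl,dict(tongs=(.36,-.06,.11,.008,.03),bowl=(.431,.128,.05,.032,.045)))
E
```

```text
t: 6.77
tool_pos: [0.3599, -0.0599, 0.0063]
ee_rot: [2.043, 2.385, 0.001]
force: [-1.1, 0.6, 6.8]
opening: 0.03
finger_force: 15.0
t: 7.18
tool_pos: [0.3567, -0.0593, 0.0743]
ee_rot: [-2.04, -2.381, 0.006]
force: [1.1, -0.7, -0.1]
opening: 0.0595
finger_force: 0.0
t: 7.52
tool_pos: [0.3601, -0.0599, 0.1263]
ee_rot: [2.042, 2.384, 0.003]
force: [0.8, 0.1, -0.5]
opening: 0.0845
finger_force: 0.0
t7.52 pos [ 0.3601 -0.0599  0.1263] yaw8.8 row [0.1748 0.0988 0.0065] [ 0.0021  0.0024 -1.0678] rows>=8.5 op0.0845 q6 -0.32
top tongs 315 mean [ 0.3621 -0.0572  0.0194] rect [362.2 -64.2] [ 33.  210.7] 9.3 pca 99.0 circ [356.  -65.2] 105.5
top bowl 110 mean [0.4299 0.1301 0.0377] rect [430.8 129.3] [59.7 59.2] 88.7 pca 67.0 circ [431.3 128.6] 31.7
side tongs 455 mean [ 0.3601 -0.071   0.0169] rect [360.1 -63.9] [ 31.2 210.2] 9.0 pca 98.9 circ [351.3 -65.3] 105.2
side bowl 58 mean [0.4167 0.1276 0.0357] rect [417.6 128. ] [63.1 31.2] 78.3 pca 78.7 circ [428.6 125.7] 31.6
```

```bash
python3 shift.py '.17 .096 .006 0 0 -.55 .09;.17 .096 .006 0 0 -.55 .09;.17 .096 .006 0 0 -.55 .09;.17 .096 .006 0 0 -.55 .09;.17 .096 .006 0 0 -.55 .09'
python3 shift.py '0 0 0 0 0 -.518 .09;0 0 0 0 0 -.518 .09;0 0 0 0 0 -.518 .09;0 0 0 0 0 -.518 .09;0 0 0 0 0 -.518 .09'
python3 go.py .431 .128 .009 70
```

```text
t: 8.03
tool_pos: [0.4281, 0.1256, 0.1178]
ee_rot: [-1.308, -2.855, 0.002]
force: [0.3, 0.5, 0.3]
opening: 0.0901
finger_force: 0.0
t: 8.45
tool_pos: [0.4269, 0.1227, 0.1177]
ee_rot: [-0.535, -3.092, 0.002]
force: [0.3, -0.8, -0.8]
opening: 0.0899
finger_force: 0.0
t8.45 pos [0.4269 0.1227 0.1177] yaw70.4 row [-0.0024  0.0066  0.1087] [-0.0021 -0.0029  0.0064] rows>=2.6 op0.0899 q6 -0.95
```

```bash
python3 shift.py '-.002 .006 .03 0 0 0 .09;-.002 .006 .06 0 0 0 .09;-.002 .006 .085 0 0 0 .09;-.002 .006 .1 0 0 0 .09;-.002 .006 .108 0 0 0 .09'
python3 shift.py '0 0 0 0 0 0 .05;0 0 0 0 0 0 .05;0 0 0 0 0 0 .05;0 0 0 0 0 0 .05;0 0 0 0 0 0 .05' 10
python3 go.py .431 .128 .06 70
python3 shift.py '0 0 -.01 0 0 0 .05;0 0 -.02 0 0 0 .05;0 0 -.04 0 0 0 .05;0 0 -.06 0 0 0 .05;0 0 -.06 0 0 0 .05'
python3 go.py .546 -.034 .07 70
```

```text
t: 8.87
tool_pos: [0.4298, 0.1272, 0.0086]
ee_rot: [-0.55, -3.089, 0.004]
force: [0.6, 0.2, 0.2]
opening: 0.0901
finger_force: 0.0
t: 9.28
tool_pos: [0.4328, 0.1281, 0.0125]
ee_rot: [0.545, 3.092, 0.001]
force: [0.7, 0.4, 0.5]
opening: 0.0638
finger_force: 10.0
t9.28 pos [0.4328 0.1281 0.0125] yaw70.0 row [ 0.0016 -0.0007 -0.0475] [ 0.0012  0.0016 -0.0001] rows>=1.1 op0.0638 q6 -0.94
t: 9.7
tool_pos: [0.4342, 0.1285, 0.0755]
ee_rot: [0.544, 3.089, 0.004]
force: [2.3, 0.8, -1.9]
opening: 0.0639
finger_force: 10.0
t9.70 pos [0.4342 0.1285 0.0755] yaw70.0 row [-0.1606 -0.1145  0.0058] [0.0033 0.0046 0.0002] rows>=4.7 op0.0639 q6 -0.94
```

```bash
python3 shift.py '-.03 -.022 0 0 0 0 .05;-.065 -.046 0 0 0 0 .05;-.1 -.07 0 0 0 0 .05;-.13 -.093 0 0 0 0 .05;-.155 -.11 0 0 0 0 .05'
python3 shift.py '-.005 -.004 0 0 0 0 .05;-.006 -.005 0 0 0 0 .05;-.006 -.005 0 0 0 0 .05'
python3 go.py .547 -.0345 .013 70
```

```text
t: 10.12
tool_pos: [0.5415, -0.0311, 0.072]
ee_rot: [0.546, 3.092, -0.0]
force: [0.1, -0.0, -1.7]
opening: 0.064
finger_force: 10.0
t: 10.37
tool_pos: [0.5432, -0.0351, 0.0713]
ee_rot: [-0.547, -3.092, -0.0]
force: [-0.2, -0.4, -2.3]
opening: 0.0638
finger_force: 10.0
t10.37 pos [ 0.5432 -0.0351  0.0713] yaw70.0 row [-0.0034  0.0019  0.0583] [-0.0001 -0.0012 -0.0008] rows>=1.4 op0.0638 q6 -1.29
```

```bash
python3 shift.py '-.003 .002 .015 0 0 0 .05;-.003 .002 .03 0 0 0 .05;-.003 .002 .042 0 0 0 .05;-.003 .002 .05 0 0 0 .05;-.003 .002 .054 0 0 0 .05'
python3 shift.py '0 0 .001 0 0 0 .05;0 0 .002 0 0 0 .05;0 0 .002 0 0 0 .05;0 0 .002 0 0 0 .05'
python3 go.py .547 -.0345 .0125 70
```

```text
t: 10.78
tool_pos: [0.5461, -0.0334, 0.0164]
ee_rot: [-0.543, -3.092, 0.0]
force: [-0.1, -0.3, -1.8]
opening: 0.0639
finger_force: 10.0
t: 11.12
tool_pos: [0.5479, -0.0343, 0.0161]
ee_rot: [0.545, 3.093, 0.0]
force: [0.3, 0.4, -1.7]
opening: 0.064
finger_force: 10.0
t11.12 pos [ 0.5479 -0.0343  0.0161] yaw70.0 row [ 0.0008 -0.0005  0.0036] [0.0003 0.0008 0.0003] rows>=0.1 op0.0640 q6 -1.29
```

```bash
python3 shift.py '.001 0 .001 0 0 0 .05;.001 0 .002 0 0 0 .05;.001 0 .003 0 0 0 .05;.001 0 .004 0 0 0 .05;.001 0 .004 0 0 0 .05'
python3 shift.py '0 0 0 0 0 0 .05;0 0 0 0 0 0 .05'
```

```text
t: 11.53
tool_pos: [0.5454, -0.0336, 0.0121]
ee_rot: [-0.545, -3.091, -0.001]
force: [-6.3, 2.5, 11.1]
opening: 0.0642
finger_force: 10.0
t: 11.7
tool_pos: [0.5455, -0.0336, 0.0122]
ee_rot: [-0.545, -3.092, -0.0]
force: [-6.2, 2.9, 11.0]
opening: 0.0639
finger_force: 10.0
```

```bash
python3 shift.py '0 0 -.001 0 0 0 .05;0 0 -.001 0 0 0 .05;0 0 -.001 0 0 0 .07;0 0 -.001 0 0 0 .09;0 0 -.001 0 0 0 .09'
python3 shift.py '0 0 -.001 0 0 0 .09;0 0 -.02 0 0 0 .09;0 0 -.05 0 0 0 .09;0 0 -.085 0 0 0 .09;0 0 -.11 0 0 0 .09'
python3 go.py .6375 .137 .12 121.3
```

```text
t: 12.12
tool_pos: [0.5468, -0.0341, 0.0126]
ee_rot: [0.545, 3.094, 0.0]
force: [-0.4, 0.8, 0.9]
opening: 0.0812
finger_force: 0.0
t: 12.53
tool_pos: [0.5471, -0.0341, 0.1249]
ee_rot: [0.545, 3.093, 0.0]
force: [0.8, -0.1, -0.1]
opening: 0.0901
finger_force: 0.0
t12.53 pos [ 0.5471 -0.0341  0.1249] yaw70.0 row [-0.0265  0.1917  0.0049] [-2.000e-04  1.200e-03 -8.951e-01] rows>=7.2 op0.0901 q6 -1.29
```

```bash
python3 shift.py '-.027 .192 .005 0 0 -.5 .08;-.027 .192 .005 0 0 -.5 .08;-.027 .192 .005 0 0 -.5 .08;-.027 .192 .005 0 0 -.5 .08;-.027 .192 .005 0 0 -.5 .08' 15
python3 shift.py '0 0 0 0 0 -.395 .08;0 0 0 0 0 -.395 .08;0 0 0 0 0 -.395 .08;0 0 0 0 0 -.395 .08;0 0 0 0 0 -.395 .08'
python3 go.py .638 .137 .012 121.3
python3 - <<'E'
from meas import *
cl=clouds(); run(cl,dict(bowl=(.546,-.034,.05,.032,.045),jar=(.563,-.202,.055,.055,.075)))
E
```

```text
t: 12.95
tool_pos: [0.6392, 0.1405, 0.1178]
ee_rot: [-0.251, 3.13, 0.001]
force: [0.8, -0.9, -0.2]
opening: 0.0798
finger_force: 0.0
t: 13.37
tool_pos: [0.6375, 0.1372, 0.1175]
ee_rot: [0.844, -3.026, 0.0]
force: [0.1, -0.0, 0.2]
opening: 0.0798
finger_force: 0.0
t13.37 pos [0.6375 0.1372 0.1175] yaw121.2 row [-0.0003 -0.0004  0.1055] [ 0.     -0.0002 -0.0021] rows>=2.5 op0.0798 q6 -1.91
top bowl 111 mean [ 0.5432 -0.0341  0.038 ] rect [543.2 -33.7] [60.8 61. ] 43.6 pca 63.4 circ [543.6 -33.8] 31.6
top jar 614 mean [ 0.5662 -0.2001  0.0647] rect [ 566.8 -200.7] [78.5 78.8] 40.3 pca 164.1 circ [ 565.5 -198.4] 47.2
side bowl 128 mean [ 0.5404 -0.0353  0.0358] rect [541.3 -35.5] [62.9 61.8] 46.1 pca 69.8 circ [541.3 -35.6] 32.8
side jar 735 mean [ 0.5624 -0.2074  0.0628] rect [ 564.3 -204.4] [80.8 80. ] 49.7 pca -144.8 circ [ 565.9 -202.5] 45.5
```

```bash
python3 shift.py '0 0 .03 0 0 0 .08;0 0 .06 0 0 0 .08;0 0 .085 0 0 0 .08;0 0 .1 0 0 0 .08;0 0 .105 0 0 0 .08'
python3 shift.py '0 0 0 0 0 0 .08;0 0 0 0 0 0 .045;0 0 0 0 0 0 .045;0 0 0 0 0 0 .045;0 0 0 0 0 0 .045' 15
python3 shift.py '0 0 0 0 0 0 .045;0 0 0 0 0 0 .045'
python3 go.py .638 .137 .012 121.3
python3 shift.py '0 0 -.01 0 0 0 .045;0 0 -.03 0 0 0 .045;0 0 -.06 0 0 0 .045;0 0 -.085 0 0 0 .045;0 0 -.085 0 0 0 .045'
python3 go.py .665 -.1915 .1 96
```

```text
t: 13.88
tool_pos: [0.6357, 0.1366, 0.0098]
ee_rot: [0.842, -3.022, -0.0]
force: [-0.4, -0.7, -0.2]
opening: 0.0799
finger_force: 0.0
t: 14.3
tool_pos: [0.6383, 0.1375, 0.0139]
ee_rot: [-0.846, 3.024, 0.0]
force: [0.5, -0.5, 7.3]
opening: 0.0563
finger_force: 15.0
t: 14.47
tool_pos: [0.6383, 0.1375, 0.0139]
ee_rot: [-0.846, 3.024, 0.0]
force: [-2.1, -0.0, 7.3]
opening: 0.056
finger_force: 15.0
t14.47 pos [0.6383 0.1375 0.0139] yaw121.3 row [ 0.0006 -0.0003  0.0019] [-0.0004  0.0017 -0.0004] rows>=0.0 op0.0560 q6 -1.91
t: 14.88
tool_pos: [0.6407, 0.1378, 0.1034]
ee_rot: [-0.845, 3.018, -0.001]
force: [1.2, 1.2, -1.0]
opening: 0.056
finger_force: 15.0
t14.88 pos [0.6407 0.1378 0.1034] yaw121.3 row [ 0.1503 -0.294   0.0031] [-0.001   0.0076  0.4415] rows>=7.9 op0.0560 q6 -1.91
```

```bash
python3 shift.py '.03 -.059 0 0 0 .1 .045;.06 -.118 0 0 0 .2 .045;.075 -.147 0 0 0 .28 .045;.09 -.176 0 0 0 .35 .045;.105 -.205 0 0 0 .44 .045'
python3 - <<'E'
import numpy as np,cv2
t=np.load("top0.npz")["p"];s=np.load("side0.npz")["p"]
f=lambda p,u,v:cv2.resize(p[v:v+30,u:u+30,::-1][:, :],None,fx=13,fy=13,interpolation=cv2.INTER_CUBIC)
s2=cv2.resize(s[248:298,328:378,::-1],(390,390),interpolation=cv2.INTER_CUBIC)
cv2.imwrite("pics/jar.png",np.hstack([f(t,385,194),s2]))
E
python3 go.py .665 -.1915 .1 96
```

```text
t: 15.3
tool_pos: [0.6521, -0.0723, 0.0973]
ee_rot: [0.162, -3.137, 0.0]
force: [1.7, 0.8, -0.9]
opening: 0.0558
finger_force: 15.0
t15.30 pos [ 0.6521 -0.0723  0.0973] yaw95.9 row [-0.0005 -0.1199 -0.0027] [ 0.     -0.0007 -0.0013] rows>=2.9 op0.0558 q6 -1.79
```

View pics/jar.png

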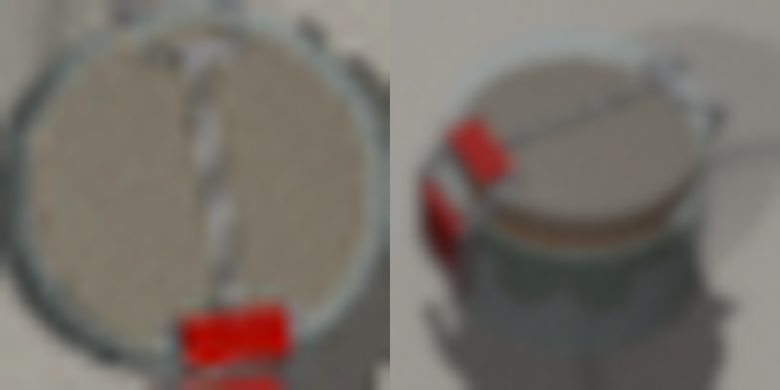

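Jar close-up: in the left (top) crop the wire runs (203,50)→(228,300) and the pad centre is (236,337). In the right (side) crop the pad is at (480,152) and the wire ends at the hinge, (668,75).

```bash
python3 - <<'E'
from h import *
T=lambda a,b:((a+.5)/13-.5+385,(b+.5)/13-.5+194)
S=lambda a,b:((a-390+.5)/7.8-.5+328,(b+.5)/7.8-.5+248)
ang=lambda a,b:np.degrees(np.arctan2(*(b-a)[1::-1]))
a=[onz("top",T(*p),.069) for p in((203,50),(228,300),(236,337),(180,325),(290,308))]
print(np.round(a,4),ang(a[1],a[0]),ang(a[2],a[0]),"pad edge",ang(a[4],a[3])-90)
b=[onz("side",S(*p),.069) for p in((668,75),(510,146),(480,152),(448,135),(480,188))]
print(np.round(b,4),ang(b[1],b[0]),ang(b[2],b[0]))
print(tri(S(480,152),T(236,337)))
E
python3 shift.py '0 -.03 0 0 0 0 .045;0 -.06 0 0 0 0 .045;0 -.09 0 0 0 0 .045;0 -.11 0 0 0 0 .045;0 -.12 0 0 0 0 .045'
python3 shift.py '0 0 0 0 0 0 .045;0 0 0 0 0 0 .045'
python3 go.py .665 -.1905 .06 96
```

```text
[[ 0.5955 -0.1993  0.069 ]
 [ 0.5398 -0.2025  0.069 ]
 [ 0.5316 -0.2039  0.069 ]
 [ 0.5346 -0.1916  0.069 ]
 [ 0.5377 -0.2161  0.069 ]] 3.2008641893592364 4.054920761787043 pad edge 7.097856241203473
[[ 0.5962 -0.2015  0.069 ]
 [ 0.5391 -0.211   0.069 ]
 [ 0.5298 -0.2099  0.069 ]
 [ 0.5236 -0.2     0.069 ]
 [ 0.5241 -0.2233  0.069 ]] 9.473742412259437 7.281954400961608
(array([ 0.53185886, -0.20508355,  0.06341749]), np.float64(0.00031007092093136905))
t: 15.72
tool_pos: [0.6651, -0.1927, 0.0971]
ee_rot: [0.164, -3.137, 0.001]
force: [-0.4, 1.4, -2.7]
opening: 0.056
finger_force: 15.0
t: 15.88
tool_pos: [0.6651, -0.1894, 0.0971]
ee_rot: [0.165, -3.136, -0.001]
force: [-0.5, 0.7, -2.2]
opening: 0.056
finger_force: 15.0
t15.88 pos [ 0.6651 -0.1894  0.0971] yaw96.0 row [ 0.0001 -0.0011  0.0371] [ 0.0007 -0.0008  0.0007] rows>=0.9 op0.0560 q6 -1.96
```

```bash
python3 shift.py '0 -.002 .02 0 0 0 .045;0 -.002 .04 0 0 0 .045;0 -.002 .06 0 0 0 .045;0 -.002 .074 0 0 0 .045;0 -.002 .079 0 0 0 .045'
python3 shift.py '0 0 .001 0 0 0 .045;0 0 .001 0 0 0 .045;0 0 .001 0 0 0 .045'
python3 go.py .665 -.1917 .0138 96
```

```text
t: 16.3
tool_pos: [0.6641, -0.1898, 0.016]
ee_rot: [0.169, -3.133, -0.002]
force: [-0.7, 0.2, -3.0]
opening: 0.0558
finger_force: 15.0
t: 16.55
tool_pos: [0.6666, -0.1918, 0.0187]
ee_rot: [-0.167, 3.136, -0.001]
force: [0.8, -0.9, -2.5]
opening: 0.0561
finger_force: 15.0
t16.55 pos [ 0.6666 -0.1918  0.0187] yaw96.1 row [0.0016 0.0002 0.0049] [-0.0006  0.0014  0.0018] rows>=0.1 op0.0561 q6 -1.96
```

```bash
python3 shift.py '.001 0 .002 0 0 0 .045;.001 0 .003 0 0 0 .045;.001 0 .004 0 0 0 .045;.001 0 .005 0 0 0 .045;.001 0 .005 0 0 0 .045'
python3 shift.py '0 0 0 0 0 0 .045;0 0 0 0 0 0 .045'
```

```text
t: 16.97
tool_pos: [0.665, -0.1922, 0.0139]
ee_rot: [-0.166, 3.137, -0.0]
force: [-4.8, 0.4, 6.5]
opening: 0.0558
finger_force: 15.0
t: 17.13
tool_pos: [0.6649, -0.1922, 0.0139]
ee_rot: [-0.166, 3.137, -0.0]
force: [-3.2, 1.6, 6.4]
opening: 0.0558
finger_force: 15.0
```

```bash
python3 shift.py '0 0 0 0 0 0 .06;0 0 0 0 0 0 .08;0 0 0 0 0 0 .08;0 0 -.01 0 0 0 .08;0 0 -.04 0 0 0 .08'
python3 shift.py '0 0 -.03 0 0 0 .08;0 0 -.07 0 0 0 .08;0 0 -.1 0 0 0 .08;0 0 -.1 0 0 0 .08'
python3 go.py .543 -.034 .13 8.8
python3 - <<'E'
from meas import *
cl=clouds(); run(cl,dict(bowl=(.546,-.034,.05,.032,.045),jar=(.563,-.202,.055,.055,.075),cellar=(.665,-.192,.05,.044,.056)))
E
```

```text
t: 17.55
tool_pos: [0.6617, -0.1912, 0.0492]
ee_rot: [0.166, -3.13, -0.004]
force: [-0.4, -0.6, -0.6]
opening: 0.0799
finger_force: 0.0
t: 17.88
tool_pos: [0.6686, -0.1932, 0.1608]
ee_rot: [-0.166, 3.127, -0.006]
force: [0.6, 0.7, 0.5]
opening: 0.0796
finger_force: 0.0
t17.88 pos [ 0.6686 -0.1932  0.1608] yaw96.1 row [0.1083 0.1717 0.029 ] [0.0043 0.0111 1.5234] rows>=12.2 op0.0796 q6 -1.96
top bowl 112 mean [ 0.5431 -0.034   0.0378] rect [543.2 -33.7] [59.4 62.4] 88.5 pca 80.9 circ [543.5 -33.8] 31.5
top jar 125 mean [ 0.5703 -0.173   0.0641] rect [ 571.2 -171.7] [20.6 67.2] 83.3 pca 171.6 circ [ 570.2 -180.4] 33.7
top cellar 96 mean [ 0.6521 -0.1844  0.0502] rect [ 665.9 -184.5] [32.7 59.2] 84.5 pca 145.0 circ [ 665.3 -186.2] 32.6
side bowl 130 mean [ 0.5409 -0.0361  0.0357] rect [540.6 -35.1] [62.  64.4] 15.0 pca 70.7 circ [541.8 -35.5] 33.3
side jar 736 mean [ 0.5626 -0.2075  0.0628] rect [ 564.3 -203.7] [82.7 81.1] 45.8 pca -140.7 circ [ 565.5 -203.7] 45.2
side cellar 382 mean [ 0.6622 -0.1971  0.0484] rect [ 663.5 -194.5] [57.9 57.7] 7.4 pca 145.4 circ [ 663.8 -194.3] 38.2
```

```bash
python3 shift.py '.108 .172 .02 0 0 .6 .09;.108 .172 .02 0 0 .6 .09;.108 .172 .02 0 0 .6 .09;.108 .172 .02 0 0 .6 .09;.108 .172 .02 0 0 .6 .09'
python3 shift.py '0 0 0 0 0 .6 .09;0 0 0 0 0 .6 .09;0 0 0 0 0 .6 .09;0 0 0 0 0 .6 .09;0 0 0 0 0 .6 .09'
python3 shift.py '0 0 0 0 0 .32 .09;0 0 0 0 0 .32 .09;0 0 0 0 0 .32 .09;0 0 0 0 0 .32 .09'
python3 go.py .543 -.034 .012 8.8
```

```text
t: 18.4
tool_pos: [0.5359, -0.0309, 0.1308]
ee_rot: [-0.777, -3.04, 0.001]
force: [0.7, 0.8, -0.7]
opening: 0.0904
finger_force: 0.0
t: 18.82
tool_pos: [0.5379, -0.0322, 0.1312]
ee_rot: [-1.641, -2.676, 0.002]
force: [0.1, 0.0, -0.4]
opening: 0.0898
finger_force: 0.0
t: 19.15
tool_pos: [0.5379, -0.0323, 0.1312]
ee_rot: [-2.043, -2.384, 0.003]
force: [-0.1, -0.4, 0.4]
opening: 0.0897
finger_force: 0.0
t19.15 pos [ 0.5379 -0.0323  0.1312] yaw8.8 row [-0.0025  0.0051  0.1192] [-0.0027 -0.0006  0.0002] rows>=2.9 op0.0897 q6 -0.22
```

```bash
python3 shift.py '-.002 .005 .03 0 0 0 .09;-.002 .005 .06 0 0 0 .09;-.002 .005 .09 0 0 0 .09;-.002 .005 .11 0 0 0 .09;-.002 .005 .117 0 0 0 .09'
python3 shift.py '0 0 0 0 0 0 .09;0 0 0 0 0 0 .05;0 0 0 0 0 0 .05;0 0 0 0 0 0 .05;0 0 0 0 0 0 .05' 10
python3 shift.py '0 0 -.002 0 0 0 .05;0 0 -.005 0 0 0 .05;0 .002 -.005 0 0 0 .05;0 .0035 -.005 0 0 0 .05;0 .0035 -.005 0 0 0 .05'
python3 shift.py '0 0 .002 0 0 0 .05;0 0 .004 0 0 0 .05;0 0 .005 0 0 0 .05;0 0 .005 0 0 0 .05;0 0 .005 0 0 0 .05'
```

```text
t: 19.57
tool_pos: [0.5413, -0.0334, 0.0119]
ee_rot: [-2.034, -2.388, 0.006]
force: [-1.1, 0.1, -0.6]
opening: 0.0899
finger_force: 0.0
t: 19.98
tool_pos: [0.545, -0.0337, 0.0168]
ee_rot: [2.039, 2.388, 0.001]
force: [-1.8, 1.3, 1.3]
opening: 0.0652
finger_force: 1.0
t: 20.4
tool_pos: [0.5484, -0.033, 0.0208]
ee_rot: [2.04, 2.388, 0.001]
force: [-0.7, 0.6, -1.6]
opening: 0.0625
finger_force: 10.0
t: 20.82
tool_pos: [0.5479, -0.0331, 0.016]
ee_rot: [2.04, 2.389, 0.0]
force: [-1.4, -0.2, 8.7]
opening: 0.0626
finger_force: 10.0
```

```bash
python3 shift.py '0 0 0 0 0 0 .07;0 0 0 0 0 0 .09;0 0 0 0 0 0 .09;0 0 0 0 0 0 .09;0 0 -.02 0 0 0 .09'
python3 shift.py '0 0 -.03 0 0 0 .09;0 0 -.065 0 0 0 .09;0 0 -.09 0 0 0 .09;0 0 -.09 0 0 0 .09'
python3 go.py .36 -.06 .10 8.8
python3 - <<'E'
from meas import *
cl=clouds(); run(cl,dict(bowl=(.546,-.034,.05,.032,.045)))
E
```

```text
t: 21.23
tool_pos: [0.5454, -0.0329, 0.0329]
ee_rot: [-2.038, -2.386, 0.005]
force: [-0.8, 0.1, -0.3]
opening: 0.0901
finger_force: 0.0
t: 21.57
tool_pos: [0.551, -0.0333, 0.1305]
ee_rot: [2.037, 2.384, 0.007]
force: [-0.0, 0.9, -0.3]
opening: 0.0897
finger_force: 0.0
t21.57 pos [ 0.551  -0.0333  0.1305] yaw9.0 row [ 0.0035 -0.1931  0.0291] [0.0075 0.0016 0.0033] rows>=4.7 op0.0897 q6 -0.22
top bowl few 0
side bowl 127 mean [ 0.5459 -0.0341  0.0358] rect [546.1 -33.8] [65.7 60.2] 67.9 pca 70.6 circ [545.6 -33.3] 33.1
```

```bash
python3 shift.py '.002 -.19 .02 0 0 0 .06;.002 -.19 .02 0 0 0 .06;.002 -.19 .02 0 0 0 .06;.002 -.19 .02 0 0 0 .06;.002 -.19 .02 0 0 0 .06' 15
python3 shift.py '0 0 0 0 0 0 .06;0 0 0 0 0 0 .06;0 0 0 0 0 0 .06'
python3 go.py .36 -.06 .007 8.8
python3 - <<'E'
from meas import *
cl=clouds(); run(cl,dict(bowl=(.546,-.034,.05,.032,.045)))
n,p,P=cl[0]
c,h=(.527,.135),np.radians(8.8);D=P[...,:2]-c;X=D@[np.cos(h),np.sin(h)];Y=D@[-np.sin(h),np.cos(h)]
for n,p,P in cl:
    D=P[...,:2]-c;X=D@[np.cos(h),np.sin(h)];Y=D@[-np.sin(h),np.cos(h)]
    m=(abs(X)<.05)&(abs(Y)<.07)&(P[...,2]>.03)&(P[...,2]<.04);rc=cv2.minAreaRect((P[m][:,:2]*1000).astype(np.float32));print(n,"box",rc)
E
```

```text
t: 22.08
tool_pos: [0.3536, -0.0603, 0.1033]
ee_rot: [-2.037, -2.385, 0.006]
force: [0.2, 0.2, -1.0]
opening: 0.0603
finger_force: 0.0
t: 22.33
tool_pos: [0.3608, -0.0609, 0.1054]
ee_rot: [2.04, 2.388, 0.0]
force: [0.9, 0.2, 0.8]
opening: 0.0598
finger_force: 0.0
t22.33 pos [ 0.3608 -0.0609  0.1054] yaw9.0 row [ 0.001  -0.0007  0.0984] [0.0005 0.0001 0.0031] rows>=2.4 op0.0598 q6 -0.33
top bowl 107 mean [ 0.5489 -0.0346  0.0381] rect [549.1 -33.8] [60.8 61. ] 44.0 pca 150.9 circ [548.9 -33.7] 31.5
side bowl 132 mean [ 0.5451 -0.0346  0.0359] rect [546.2 -34.5] [67. 60.] 70.3 pca 66.9 circ [545.1 -33.7] 33.9
top box ((527.9395751953125, 135.66171264648438), (69.74797058105469, 110.52555084228516), 9.760188102722168)
side box ((525.2122192382812, 131.7642822265625), (70.15499877929688, 111.69824981689453), 9.458298683166504)
```

```bash
python3 shift.py '.001 0 .03 0 0 0 .06;.001 0 .06 0 0 0 .06;.001 0 .085 0 0 0 .06;.001 0 .095 0 0 0 .06;.001 0 .099 0 0 0 .06'
python3 shift.py '0 0 0 0 0 0 .06;0 0 0 0 0 0 .06;0 0 0 0 0 0 .02;0 0 0 0 0 0 .02;0 0 0 0 0 0 .02' 15
python3 shift.py '0 0 0 0 0 0 .02;0 0 0 0 0 0 .02;0 0 -.01 0 0 0 .02;0 0 -.03 0 0 0 .02;0 0 -.05 0 0 0 .02'
python3 shift.py '0 0 0 0 0 0 .02;0 0 0 0 0 0 .02'
python3 go.py .4475 .1212 .055 9.2
```

```text
t: 22.85
tool_pos: [0.3595, -0.0595, 0.0047]
ee_rot: [-2.038, -2.387, 0.002]
force: [-0.3, 0.4, -0.0]
opening: 0.06
finger_force: 0.0
t: 23.27
tool_pos: [0.3604, -0.0599, 0.0073]
ee_rot: [2.039, 2.388, 0.001]
force: [-0.5, -0.0, 0.4]
opening: 0.042
finger_force: 0.0
t: 23.68
tool_pos: [0.3588, -0.0597, 0.0568]
ee_rot: [-2.039, -2.387, 0.002]
force: [0.7, -0.3, -1.6]
opening: 0.03
finger_force: 15.0
t: 23.85
tool_pos: [0.3605, -0.06, 0.0572]
ee_rot: [2.039, 2.387, 0.002]
force: [0.0, 0.1, -2.3]
opening: 0.03
finger_force: 15.0
t23.85 pos [ 0.3605 -0.06    0.0572] yaw9.0 row [0.1653 0.1142 0.0023] [ 0.0026  0.0009 -0.0036] rows>=4.8 op0.0300 q6 -0.33
```

```bash
python3 shift.py '.033 .023 0 0 0 0 .02;.066 .046 0 0 0 0 .02;.1 .069 0 0 0 0 .02;.133 .092 0 0 0 0 .02;.16 .11 0 0 0 0 .02'
python3 shift.py '.003 .002 0 0 0 -.004 .02;.005 .004 0 0 0 -.004 .02;.005 .004 0 0 0 -.004 .02;.005 .004 0 0 0 -.004 .02'
python3 go.py .4475 .1212 .012 9.2
```

```text
t: 24.27
tool_pos: [0.4439, 0.1178, 0.0554]
ee_rot: [-2.04, -2.389, 0.0]
force: [0.4, -0.6, -1.9]
opening: 0.03
finger_force: 15.0
t: 24.6
tool_pos: [0.4452, 0.12, 0.0557]
ee_rot: [-2.035, -2.392, 0.003]
force: [0.6, 0.1, -2.1]
opening: 0.0301
finger_force: 15.0
t24.60 pos [0.4452 0.12   0.0557] yaw9.2 row [0.0008 0.0026 0.0437] [-0.0022  0.0004 -0.    ] rows>=1.1 op0.0301 q6 0.10
```

```bash
python3 shift.py '.001 .002 .015 0 0 0 .02;.001 .002 .027 0 0 0 .02;.001 .002 .035 0 0 0 .02;.001 .002 .041 0 0 0 .02;.001 .002 .041 0 0 0 .02'
python3 shift.py '0 0 .001 0 0 0 .02;0 0 .001 0 0 0 .02;0 0 .001 0 0 0 .02'
python3 go.py .4475 .1212 .0075 9.2
python3 - <<'E'
from meas import *
cl=clouds(); run(cl,dict(tongs=(.447,.121,.115,.012,.029)))
E
```

```text
t: 25.02
tool_pos: [0.4472, 0.1213, 0.0146]
ee_rot: [-2.036, -2.391, 0.003]
force: [0.5, 0.3, -1.9]
opening: 0.0297
finger_force: 15.0
t: 25.27
tool_pos: [0.4486, 0.1223, 0.015]
ee_rot: [2.036, 2.392, 0.001]
force: [0.8, -0.5, -0.6]
opening: 0.03
finger_force: 15.0
t25.27 pos [0.4486 0.1223 0.015 ] yaw9.2 row [-0.0009 -0.0013  0.0075] [ 0.0008 -0.0001  0.0003] rows>=0.2 op0.0300 q6 0.10
top tongs 90 mean [0.4665 0.0443 0.0252] rect [486.8  69.2] [111.   60.4] 41.3 pca -141.1 circ [498.3  57.1] 56.4
side tongs 426 mean [0.4708 0.0884 0.0219] rect [447.5 110.4] [118.5 186.5] 44.3 pca 102.2 circ [452.6 113.9] 105.0
```

```bash
python3 shift.py '-.001 -.001 .003 0 0 0 .02;-.001 -.001 .005 0 0 0 .02;-.001 -.001 .007 0 0 0 .02;-.001 -.001 .008 0 0 0 .02;-.001 -.001 .008 0 0 0 .02'
python3 shift.py '0 0 0 0 0 0 .02;0 0 0 0 0 0 .02'
```

```text
t: 25.78
tool_pos: [0.4473, 0.1211, 0.0069]
ee_rot: [-2.035, -2.393, 0.001]
force: [-2.3, -0.2, 8.7]
opening: 0.0298
finger_force: 15.0
t: 25.95
tool_pos: [0.4473, 0.1211, 0.0069]
ee_rot: [-2.035, -2.393, 0.001]
force: [-2.5, -0.7, 8.3]
opening: 0.0298
finger_force: 15.0
```

```bash
python3 shift.py '0 0 0 0 0 0 .036;0 0 0 0 0 0 .042;0 0 0 0 0 0 .042;0 0 0 0 0 0 .042;0 0 -.01 0 0 0 .042'
python3 shift.py '0 0 -.02 0 0 0 .042;0 0 -.05 0 0 0 .042;0 0 -.09 0 0 0 .042;0 0 -.13 0 0 0 .042;0 0 -.15 0 0 0 .042'
python3 shift.py '.12 -.05 -.02 0 0 0 .06;.12 -.05 -.02 0 0 0 .06;.12 -.05 -.02 0 0 0 .06;.12 -.05 -.02 0 0 0 .06;.12 -.05 -.02 0 0 0 .06'
python3 shift.py '.12 -.05 0 0 0 0 .06;.12 -.05 0 0 0 0 .06;.12 -.05 0 0 0 0 .06;.12 -.05 0 0 0 0 .06;.12 -.05 0 0 0 0 .06'
python3 - <<'E'
from meas import *
cl=clouds()
run(cl,dict(bowl=(.546,-.034,.05,.032,.045),jar=(.563,-.202,.050,.055,.075),cellar=(.665,-.192,.05,.044,.056),mill=(.523,.287,.05,.1,.14)))
for n,p,P in cl:
    for nm,c,zr,hx,hy in(("box",(.527,.135),(.030,.040),.05,.07),("tongs",(.447,.121),(.012,.03),.025,.13)):
        h=np.radians(9);D=P[...,:2]-c;X=D@[np.cos(h),np.sin(h)];Y=D@[-np.sin(h),np.cos(h)]
        m=(abs(X)<hx)&(abs(Y)<hy)&(P[...,2]>zr[0])&(P[...,2]<zr[1]);rc=cv2.minAreaRect((P[m][:,:2]*1000).astype(np.float32));print(n,nm,m.sum(),np.round(rc[0],1),np.round(rc[1],1),round(rc[2],2))
a,b=cl[0][1],cl[1][1]
A=cv2.resize(a[140:275,210:480,::-1],(540,270),interpolation=cv2.INTER_CUBIC);B=cv2.resize(b[130:300,230:430,::-1],(388,330),interpolation=cv2.INTER_CUBIC)
o=np.zeros((600,540,3),np.uint8);o[:270]=A;o[270:,:388]=B;cv2.imwrite("pics/end.png",o)
E
```

```text
t: 26.37
tool_pos: [0.4464, 0.1209, 0.0157]
ee_rot: [-2.035, -2.392, 0.003]
force: [-0.4, -0.2, -0.2]
opening: 0.0418
finger_force: 0.0
t: 26.78
tool_pos: [0.449, 0.1216, 0.1715]
ee_rot: [2.034, 2.391, 0.006]
force: [1.8, 0.5, 0.1]
opening: 0.0418
finger_force: 0.0
t: 27.2
tool_pos: [0.378, 0.2334, 0.1877]
ee_rot: [2.031, 2.397, 0.002]
force: [-0.1, 0.1, -0.9]
opening: 0.0598
finger_force: 0.0
t: 27.62
tool_pos: [0.31, 0.3427, 0.1865]
ee_rot: [2.032, 2.396, -0.001]
force: [0.5, -1.0, 0.7]
opening: 0.0598
finger_force: 0.0
top bowl 110 mean [ 0.549  -0.0349  0.0377] rect [549.1 -33.9] [59.5 62.3] 88.5 pca 174.7 circ [548.7 -33.8] 31.5
top jar 613 mean [ 0.5663 -0.2002  0.0646] rect [ 566.3 -200.2] [78.3 80.8] 48.1 pca 166.1 circ [ 568.1 -200.1] 44.7
top cellar 335 mean [ 0.6655 -0.192   0.0502] rect [ 666.2 -192.3] [56.2 53.3] 5.1 pca -176.6 circ [ 665.2 -192.2] 36.5
top mill 237 mean [0.5258 0.3    0.1153] rect [526.4 302. ] [46.8 44.9] 88.3 pca 169.8 circ [525.7 303. ] 24.3
side bowl 135 mean [ 0.5461 -0.0344  0.0356] rect [546.4 -34.1] [65. 60.] 70.5 pca 68.1 circ [545.8 -33.9] 33.0
side jar 734 mean [ 0.5623 -0.2074  0.0627] rect [ 564.7 -203.6] [81.8 80.6] 50.9 pca -148.6 circ [ 565.5 -204.3] 45.8
side cellar 381 mean [ 0.662  -0.197   0.0485] rect [ 664.1 -194.6] [57.8 57.1] 6.4 pca 131.3 circ [ 663.5 -194.9] 38.0
side mill 129 mean [0.5235 0.2912 0.1131] rect [523.4 292.9] [31.7 45.2] 72.8 pca 167.3 circ [524.9 297.5] 23.6
top box 827 [527.9 135.9] [ 69.8 110.1] 9.79
top tongs 319 [448.6 117.2] [ 30.7 210.9] 9.5
side box 518 [525.1 134.1] [ 71.3 112.6] 8.9
side tongs 279 [448.2 114.4] [ 31.  209.7] 8.96
```

View pics/end.png

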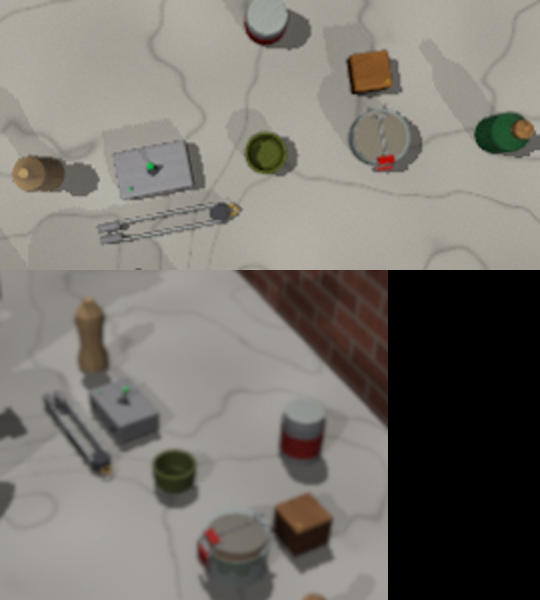

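The final picture (top crop above, side crop below) shows the bowl between jar and box at (266,152) in the crop and the cellar behind the jar's hinge at (370,72). The tongs lie in front of the box at (170,220), and the bystanders and toggle are where they were. The measured errors are all about 3 mm or less.

```bash
python3 -c "
from plant import r, imaging
print(r.sign_off())"
```

```text
the job is handed in; nothing more can be done
None
```

The counter is set out and handed in at about 28 s: the bowl is at the midpoint, the cellar stands behind the jar's hinge, and the tongs lie parallel in front of the control box, each within about 3 mm by the cameras, with no verdict returned at hand-in.

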